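# Empty the green half of the sorting dish into the pail

### The job

Turn the divided dish by its black grip until the half with the two green pebbles faces the tin pail, then lift the crank handle to tip the dish so that the green pebbles tumble into the pail while the red ones stay in the dish. Lower the crank again so the dish rests level, let go, and leave the pail, cup, wood chunk and scoop where they stand.

Things in the scene. Friction and masses are not known exactly. Their poses are not given: they have to be found in the camera images.
- frame: wooden trestle frame fixed to the shelf. Origin on the shelf midway between its two posts, z up. The posts (18 mm thick in x, 34 mm in y, 270 mm tall) stand at x = -122 and +122 mm of its own frame; each stands on a foot board 220 mm long in y, 22 mm high. The pail stands on its -y side, the crank is outside the post at -x and reaches to the +y side.
- axle (a point): point on the tipping axis, midway between the posts, 240 mm above the shelf; the axis runs along the frame's x. Its axes are those of the frame.
- cradle (a joint): tipping angle of the cradle that carries dish and crank, rad: 0 = dish level (it rests there against a stop), grows as the crank handle is lifted and the dish's pail side (frame -y) goes down; hard stop at 1.1. A right-handed turn about the frame's +x axis. It falls slowly back to 0 by the crank's weight when let go (about 2 to 3 N at the handle holds it). Tip it to or nearly to the stop (1.0 or more) for the pebbles to slide out.
- crank_grip (a point): middle of the free part of the crank handle: a pale wooden spinning grip, 66 mm long along the frame's x, 20 to 24 mm thick, turning freely about its own length. It circles the axle at 120 mm; with the dish level it lies 105 mm to +y of, 58 mm below, and 180 mm to -x of the axle point (frame axes). The dark crank arm (8 mm thick) is 34 mm to +x of this point, the post's face 49 mm. The point's axes turn with the cradle: x along the handle.
- dish (a joint): swivel angle of the dish on its cradle, rad, counter-clockwise seen from above; 0 = divider parallel to the frame's y (pointing at the pail), +1.57 or -1.57 = divider parallel to the frame's x, so that one half faces the pail. Stops at -2.6 and 2.6. Friction about 0.06 N m holds it where it is left.
- dish_grip (a point): black bar grip on top of the dish's divider, on the swivel axis: 14 mm thick along the point's x, 44 mm long along its y (along the divider), 40 mm tall; this point is 16 mm below its top, 24 mm above the divider's top edge and 54 mm above the axle when level. Axes turn with the dish.
- dish_mid (a point): centre of the dish's inner floor (15 mm below the axle point when level), axes turn with the dish. White round dish: flat floor of radius 60 mm, then a shallow rim sloping up at 15 degrees to radius 95 mm and 9 mm above the floor. A divider 5 mm thick, 45 mm above the floor, runs right across along this point's y, leaving one half at +x and one at -x.
- pail: rusty tin pail standing loose on the shelf beside the frame, under the edge of the dish: 118 mm tall, mouth radius 88 mm, foot radius 68 mm, wall 3 mm, 0.6 to 1.1 kg. Origin at the centre of its underside.
- green_a: green pebble, a rounded disc 25 mm across, 15 mm thick, about 18 g; origin at the centre of its underside. Starts in the same half of the dish as green_b.
- green_b: the other green pebble, same shape.
- red_a: rust-red pebble, same shape; starts with red_b in the half of the dish that the green ones are not in.
- red_b: the other rust-red pebble, same shape.
- copper_cup: copper cup, bystander, 76 mm across, 85 mm tall; origin at the centre of its underside.
- wood_chunk: petrified wood chunk, bystander, about 120 by 70 mm, 73 mm tall; origin at the centre of its underside.
- scoop: yellow enamel scoop lying on the shelf, bystander: tray 100 by 70 mm, 45 mm tall, handle reaching 128 mm to its -x; origin on its underside.

How it is judged (in metres and radians):
On the way, in this order (a step that is already met when the one before it is completed fails the run):
1. the dish, still level, is turned so that both green pebbles lie on the pail side (y of each of green_a, green_b in the frame of frame below -0.005 m and value of joint cradle below 0.15 rad and distance between each of red_a, red_b and dish_mid below 0.1 m and (value of joint dish above 1 rad or value of joint dish below -1 rad)), for 0.1 s.
2. the dish is tipped with the red pebbles still in it (value of joint cradle above 0.7 rad and distance between each of red_a, red_b and dish_mid below 0.1 m), for 0.1 s.
At the end, for the whole second after the job is handed in: Both green pebbles lie at rest in the upright pail (within 85 mm of its axis, lower than 100 mm above its foot), both red pebbles lie at rest in the dish (within 100 mm of its floor centre), and the cradle is back level (tipping angle below 0.06 rad) (horizontal distance between each of green_a, green_b and pail below 0.085 m and z of each of green_a, green_b in the frame of pail below 0.1 m and distance between each of red_a, red_b and dish_mid below 0.1 m and value of joint cradle below 0.06 rad and angle between pail's own z axis and vertical below 0.1 rad and linear speed of each of green_a, green_b, red_a, red_b below 0.03 m/s); the robot touches nothing.
It fails at once if a red pebble falls out of the dish (distance between any of red_a, red_b and dish_mid above 0.13 m).
It fails at once if the pail is pushed more than 40 mm (distance of pail from where it was at the start of the episode above 0.04 m).
It fails at once if the cup, the wood chunk or the scoop is pushed more than 30 mm (distance of any of copper_cup, wood_chunk, scoop from where it was at the start of the episode above 0.03 m).
It also fails if it takes over 54 s, if anything falls off the work surface, if the arm or the gripper's body presses on something with over 40 N, if the wrist force passes 120 N, or if a joint passes its speed limit or range.

### The arm

A 6-joint arm with a two-finger parallel gripper is mounted at the origin on the work surface. World frame = base frame: x ahead of the robot, y to its left, z up, the work surface at z = 0. Lengths are in mm, angles in rad, forces in N, time in s.
With the tool pointing down it reaches from about 275 to 750 mm from the base axis. Payload 10.2 kg.
Tool frame: the origin (TCP) lies at the very end of the fingers, on their centre line; the grasp point (between the pads) lies 19 mm behind it; z points along the fingers, y is the line along which they close (so a half turn about z gives the same grasp; the last joint's range is limited). The gripper opens to 85 mm and grips with 20 to 120 N. Pads are 22 mm wide; open, the fingers measure 114 mm over their backs; the gripper's body (76 mm by 85 mm) begins 54 mm behind the grasp point. The pads swing forward as they close: fully open they stand 13 mm farther back than shut.
Start: joints at [-1.391, 0.313, 1.498, -0, 1.331, -0.223], TCP at [205.786, -482.994, 231.294] pointing down, gripper open.
Joint ranges: [-2.94, 2.94], [-0.97, 2.17], [0.19, 2.56], [-1.23, 4.37], [0.02, 3.11], [-2.88, 2.88]. Speed limits (rad/s): [2.39, 2.39, 3.01, 3.14, 3.14, 3.14].

### API

Orientations are given as a unit quaternion [w, x, y, z].
In Python, from rig import ctrl gives the robot as it stands.
- The arm moves only by the shell command python3 -m pendant 'ROWS' [FORCE]. ROWS is JSON, a list that holds one entry, the list of rows, each a list of 5 numbers: the shift along the tool's x, y, z normalised to -1 to 1, where 1 is 200 mm, then the turn about the tool's z normalised to -1 to 1, where 1 is pi rad, then the opening, from 0 (shut) to 1 (fully open). In form: [[[dx, dy, dz, spin, hand], ...]]. A call has 1 to 12 rows; each row is the pose to reach, as a shift and turn from the pose commanded when the call began, along the tool's axes at that moment, turning the shorter way round; what a row does not reach only later rows make up. A row lasts 1/10 s, in which the tool goes at most 50 mm and 8.59 degrees, less where a joint would pass 70% of its speed; a pose out of reach is approached as far as the arm can. A call with a number of a shift or a turn outside -1 to 1 is refused whole. A call with a gripper value outside its range is refused whole. The fingers move at their own pace and stop on an object; FORCE is the grip in N (left out, the last holds). Time passes only in rows, so rows that repeat a pose let the fingers close. It gives the time, the measured TCP pose, the force, the opening and the grip force at its end, in the units of the state.
- ctrl.sense(): the state, without advancing time (a new reading comes with each control period).
- ctrl.capture(name): name is "side" or "top" or "wrist"; returns (picture, depth): 480x640x3 uint8, blue, green, red; 480x640 float32, mm along the optical axis (not along the pixel's ray), 0 where there is no reading.
- ctrl.get_calibration(name): a dict with "K" (3x3 intrinsics, pixels), "origin" and "rotation" of the camera in the world. Camera axes: x right, y down, z forward; pixel columns grow to the right and rows downward; lengths in mm; the calibration is good to about 2 mm. A picture is of the moment at which its call begins: read the wrist's pose just before it. get_calibration takes no time and is no camera call; for the wrist camera it gives the pose at the moment of the call.
- ctrl.finish_job(): hands the job in; it is judged then, once.
The state is a dict: "time_s": time; "joints": joint angles; "dq": joint speeds; "tau": joint torques, N m; "eef_pos": TCP position; "ee_rot": TCP orientation; "force": force on the tool from outside, world axes, zero at the start; "wrist_torque": the same for the moment, N m; "grip_width": opening from 0.0 (shut) to 1.0 (fully open); "grip_force": force on a finger pad.
Only numpy, scipy, OpenCV 4.12 (cv2) and the standard library are available. Lean on these libraries where they do the work, as an engineer would, in place of code of your own. Each camera call takes 0.05 s, during which the arm holds its last target. There are 200 camera calls.

## Working session

There is one attempt and no reset: what is moved stays moved. The work goes in short steps, Python scripts to look and compute and a shell command to move; the robot and the scene stay as the last step left them, time stands still between calls to the robot, and variables do not carry over. Pictures are saved under pics/ and viewed, at most 10 in all, crops included, and the job is handed in when it is done.

```bash
mkdir -p pics; python3 - <<'E'
from rig import ctrl
import cv2, numpy as np
s=ctrl.sense(); print(s)
for n in("side","top"):
    p,d=ctrl.capture(n); cv2.imwrite(f"pics/{n}0.png",p); np.save(f"pics/{n}0.npy",d); c=ctrl.get_calibration(n); print(n,c)
E
```

```text
{'time_s': 0.0, 'joints': array([-1.39143284e+00,  3.13483010e-01,  1.49846921e+00,  2.54684956e-05,
        1.33100417e+00, -2.23437244e-01]), 'dq': array([-6.16820786e-04,  2.69985976e-04, -5.36232463e-04, -6.49662536e-04,
       -7.77509378e-05,  1.22004503e-03]), 'tau': array([-5.39815574e-04, -4.12264287e+01, -2.59744513e+01, -1.68840807e-04,
        4.12930051e-03,  7.04353749e-07]), 'eef_pos': array([ 205.72592038, -482.72218376,  230.70609824]), 'ee_rot': array([-6.81426435e-04,  9.79787786e-01,  2.00038570e-01,  2.73897680e-05]), 'force': array([0.37409599, 0.18524641, 0.11719697]), 'wrist_torque': array([ 0.01393729,  0.04703721, -0.07004547]), 'grip_force': 0.0, 'grip_width': 0.9997206949547249}
side {'K': array([[504.72512737,   0.        , 315.34858379],
       [  0.        , 504.72512737, 247.75855734],
       [  0.        ,   0.        ,   1.        ]]), 'origin': array([162.55700142, 791.25380327, 753.47216913]), 'rotation': array([ 0.11333037, -0.2064647 ,  0.85670615, -0.45889337])}
top {'K': array([[478.55885336,   0.        , 318.00826084],
       [  0.        , 478.55885336, 241.66859363],
       [  0.        ,   0.        ,   1.        ]]), 'origin': array([ 472.76045225,   16.81143081, 1255.00402766]), 'rotation': array([-0.02647856,  0.71499544, -0.69803846,  0.02868306])}
```

View pics/top0.png

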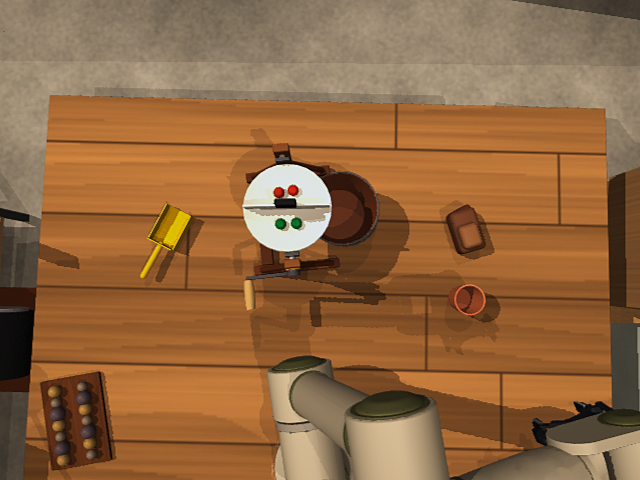

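View pics/side0.png

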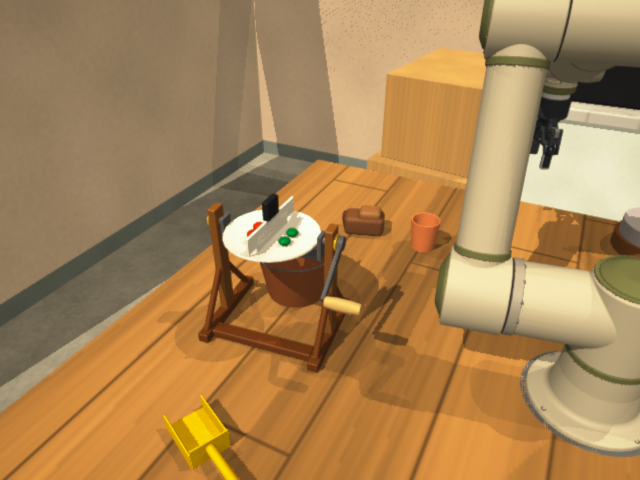

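The top view shows the dish at about (287,208), with the divider pointing at the pail (to the right), the greens on the robot side at (281,224) and (297,224), and the crank handle at (250,295). The side view agrees, so the dish needs about +1.57 rad.

```bash
cat > h.py <<'E'
import numpy as np, cv2
from rig import ctrl
from scipy.spatial.transform import Rotation as R
def rot(q): return R.from_quat(np.roll(q,-1)).as_matrix()
def ray(n,u,v,z=None,depth=None):
    c=ctrl.get_calibration(n); r=rot(c["rotation"])@np.linalg.inv(c["K"])@np.array([u,v,1.])
    o=c["origin"]; return o+r*((z-o[2])/r[2] if depth is None else depth)
def plan(target,yaw):
    """shift (units) and spin (units) from present pose to target TCP; yaw = world angle of tool y (mod pi)"""
    s=ctrl.sense(); M=rot(s["ee_rot"]); d=M.T@(np.array(target)-s["eef_pos"])/200
    cur=np.arctan2(M[1,1],M[0,1]); w=(yaw-cur+np.pi/2)%np.pi-np.pi/2   # world ccw turn
    print("shift",d.round(4),"spin",round(-w/np.pi,4),"or",round((-w+np.sign(w)*np.pi)/np.pi,4),"j6",s["joints"][5].round(3),"t",s["time_s"])
E
python3 - <<'E'
from h import *
d=np.load("pics/top0.npy"); p=cv2.imread("pics/top0.png"); h=cv2.cvtColor(p,cv2.COLOR_BGR2HSV)
def blob(m,x0,x1,y0,y1):
    k=np.zeros(m.shape,bool);k[y0:y1,x0:x1]=1;m=m&k; v,u=np.nonzero(m); return u,v
def rep(n,u,v,z):
    r=cv2.minAreaRect(np.c_[u,v].astype(np.float32)); print(n,len(u),"rect",np.round(r[0],1),np.round(r[1],1),round(r[2],1),"depth z",ray("top",*r[0],depth=np.median(d[v,u]))[2].round(1),"xyz",ray("top",*r[0],z=z).round(1))
H,S,V=h[...,0],h[...,1],h[...,2]
u,v=blob(V<50,262,310,192,215); rep("grip",u,v,310)
u,v=blob((H>10)&(H<28)&(S>60)&(V>150)&(d<1120),235,265,270,320); rep("handle",u,v,193)
zz=1255-d
for n,b in(("post+x",(262,300,135,163)),("post-x",(270,315,250,275))):
    u,v=blob((zz>255)&(zz<285),*b); 
    if len(u): rep(n,u,v,270)
u,v=blob((H>50)&(H<90)&(S>120),265,310,215,240); rep("greens",u,v,237)
u,v=blob((zz>228)&(zz<245)&(S<60)&(V>150),230,345,150,260); c,r=cv2.minEnclosingCircle(np.c_[u,v].astype(np.float32)); print("dish",c,r,ray("top",*c,z=232))
u,v=blob((zz>100)&(zz<130),320,400,150,260); c,r=cv2.minEnclosingCircle(np.c_[u,v].astype(np.float32)); print("pail",c,r,ray("top",*c,z=118))
E
python3 -c "
import cv2
p=cv2.imread('pics/top0.png')[140:320,220:400];cv2.imwrite('pics/crop.png',cv2.resize(p,(600,600),interpolation=2))"
```

```text
grip 188 rect [285. 203.] [22.  8.] -0.0 depth z 309.0 xyz [622.4  82.3 310. ]
handle 224 rect [248.2 294.5] [29.5  7.9] 84.3 depth z 192.3 xyz [435.3 165.6 193. ]
post+x 4 rect [280.1 149.6] [ 1.3 12.2] 80.5 depth z 273.9 xyz [741.2  98.7 270. ]
post-x 180 rect [293.5 264.9] [16.9 17.3] 65.2 depth z 269.0 xyz [500.7  63.8 270. ]
greens 170 rect [288.5 223. ] [25. 10.] 0.0 depth z 238.9 xyz [590.9  78.7 237. ]
dish (286.9978332519531, 215.09317016601562) 43.01183319091797 [608.54276226  82.68912038 232.        ]
pail (341.9061584472656, 207.73915100097656) 37.46513366699219 [644.63269535 -40.99488329 118.        ]
```

View pics/crop.png

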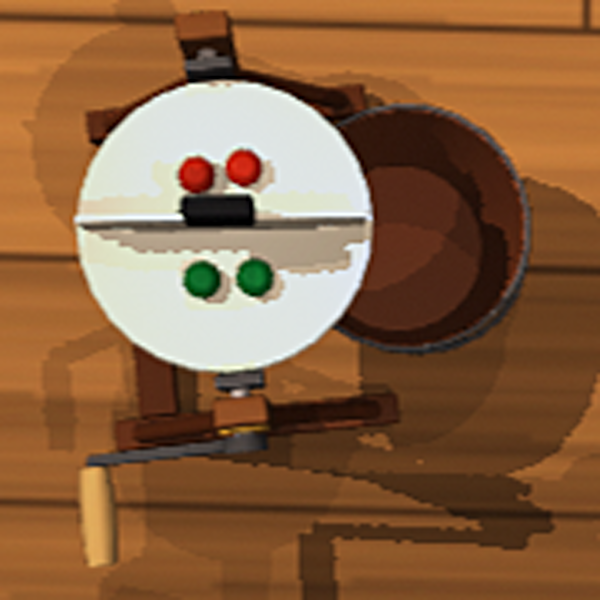

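The crop shows the post tops at about (281.2,148.7) and (292.6,263) in full-image pixels. The divider is nearly horizontal in the image, and the handle is tilted by a few degrees.

```bash
python3 - <<'E'
from h import *
a=ray("top",281.2,148.7,z=270);b=ray("top",292.6,263,z=270);print(a,b,(a+b)/2,"yaw",np.degrees(np.arctan2(*(a-b)[1::-1])))
h1=ray("top",220+97*.3,140+470*.3,z=193);h2=ray("top",220+102*.3,140+562*.3,z=193);print("handle",h1,h2,np.degrees(np.arctan2(*(h1-h2)[1::-1])))
d1=ray("top",220+78*.3,140+220*.3,z=270);d2=ray("top",220+370*.3,140+219*.3,z=270);print("divider mid",(d1+d2)/2,"dir",np.degrees(np.arctan2(*(d1-d2)[1::-1])))
plan([623,82,380],np.radians(2))
M=rot(ctrl.sense()["ee_rot"]);print(M.round(3))
E
```

```text
[743.320076    96.43493628 270.        ] [504.54696789  65.85751648 270.        ] [623.93352194  81.14622638 270.        ] yaw 7.297610623062968
handle [464.97106633 164.68673585 193.        ] [404.54887613 159.26700182 193.        ] 5.125585138288111
divider mid [622.83516985  80.3447675  270.        ] dir 91.59976619377959
shift [ 3.0264 -1.781  -0.7432] spin -0.3829 or 0.6171 j6 -0.223 t 0.1
[[ 0.92   0.392 -0.   ]
 [ 0.392 -0.92   0.001]
 [ 0.    -0.001 -1.   ]]
```

```bash
python3 -m pendant '[[[1,-0.6,-0.85,-0.383,1],[1,-0.6,-0.85,-0.383,1],[1,-0.6,-0.85,-0.383,1],[1,-0.6,-0.85,-0.383,1],[1,-0.6,-0.85,-0.383,1],[1,-0.6,-0.85,-0.383,1],[1,-0.6,-0.85,-0.383,1],[1,-0.6,-0.85,-0.383,1],[1,-0.6,-0.85,-0.383,1],[1,-0.6,-0.85,-0.383,1],[1,-0.6,-0.85,-0.383,1]]]' 40; python3 - <<'E'
from h import *
plan([623,82,400],np.radians(1.6))
E
```

```text
time_s: 1.2
eef_pos: [342.6, -294.3, 401.1]
ee_rot: [-0.0, 0.696, 0.718, 0.0]
force: [0.2, -0.6, -0.4]
grip_width: 0.996
grip_force: 0.0
shift [1.836  1.4612 0.0059] spin 0.0013 or -0.9987 j6 -1.002 t 1.2
```

```bash
python3 -m pendant '[[[1,0.8,0,0,1],[1,0.8,0,0,1],[1,0.8,0,0,1],[1,0.8,0,0,1],[1,0.8,0,0,1],[1,0.8,0,0,1],[1,0.8,0,0,1]]]'; python3 -m pendant '[[[0.836,0.661,0,0,0.5],[0.836,0.661,0,0,0.5],[0.836,0.661,0,0,0.5],[0.836,0.661,0,0,0.5],[0.836,0.661,0,0,0.5],[0.836,0.661,0,0,0.5],[0.836,0.661,0,0,0.5]]]';  python3 - <<'E'
from h import *
plan([623,82,274],np.radians(1.6))
p,d=ctrl.capture("wrist"); cv2.imwrite("pics/w1.png",p); np.save("pics/w1.npy",d)
h=cv2.cvtColor(p,cv2.COLOR_BGR2HSV)
print(d[240,320])
E
```

```text
time_s: 1.9
eef_pos: [496.0, -88.0, 400.9]
ee_rot: [-0.0, 0.694, 0.72, -0.0]
force: [-0.2, 0.6, -0.3]
grip_width: 0.997
grip_force: 0.0
time_s: 2.6
eef_pos: [621.6, 81.2, 401.4]
ee_rot: [0.0, 0.695, 0.719, -0.0]
force: [0.0, -1.0, 0.7]
grip_width: 0.499
grip_force: 0.0
shift [0.004  0.0074 0.6371] spin 0.0015 or -0.9985 j6 -0.089 t 2.6
248.82886
```

View pics/w1.png

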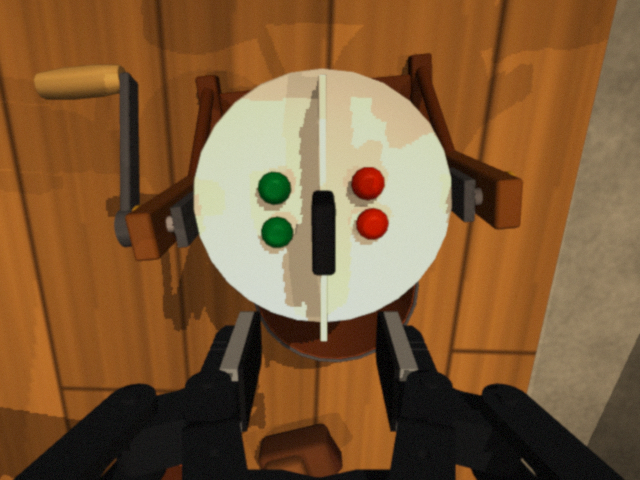

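The wrist view shows the divider vertical at x≈323 and the grip at (323,232), so the tool is aligned. I'll check the lateral offset and refine the frame yaw from this view.

```bash
python3 - <<'E'
from h import *
p=cv2.imread("pics/w1.png").max(2); d=np.load("pics/w1.npy")
m=np.zeros_like(p,bool);m[180:285,300:345]=p[180:285,300:345]<45
c=ctrl.get_calibration("wrist"); v,u=np.nonzero(m&(d>0))
K=np.linalg.inv(c["K"]); P=c["origin"]+(rot(c["rotation"])@(K@np.c_[u,v,np.ones(len(u))].T*d[v,u])).T
t=P[P[:,2]>304]; print(len(t),"grip top bbox",t.min(0),t.max(0),"mid",(t.min(0)+t.max(0))/2)
for n,x0,x1,y0,y1 in(("post-",120,205,170,265),("post+",445,530,150,235)):
    v,u=np.mgrid[y0:y1,x0:x1].reshape(2,-1); Q=c["origin"]+(rot(c["rotation"])@(K@np.c_[u,v,np.ones(len(u))].T*d[v,u])).T
    Q=Q[abs(Q[:,2]-270)<4]; print(n,len(Q),(Q.min(0)+Q.max(0))/2,Q.mean(0))
a=ray("wrist",323,75,z=270);b=ray("wrist",324,338,z=270);print(a,b,np.degrees(np.arctan2(*(a-b)[1::-1])))
plan([623,82,276],np.radians(1.6))
E
```

```text
1562 grip top bbox [615.36263164  65.63012957 304.23654095] [629.40660781 108.03895034 312.81224629] mid [622.38461973  86.83453996 308.52439362]
post- 1331 [502.0228034   70.88924906 269.33536884] [502.8501744   71.745892   270.27871797]
post+ 1412 [743.06563785 101.11002183 269.75304756] [742.14420315 102.00376427 270.14575381]
[619.40809704 176.09425279 270.        ] [626.59460793  -2.7666015  270.        ] 92.30086892018798
shift [0.0046 0.008  0.629 ] spin 0.0014 or -0.9986 j6 -0.089 t 2.65
```

```bash
python3 -m pendant '[[[0.024,0.006,0.2,-0.003,0.5],[0.024,0.006,0.4,-0.003,0.5],[0.024,0.006,0.55,-0.003,0.5],[0.024,0.006,0.625,-0.003,0.5],[0.024,0.006,0.625,-0.003,0.5],[0.024,0.006,0.625,-0.003,0],[0.024,0.006,0.625,-0.003,0],[0.024,0.006,0.625,-0.003,0],[0.024,0.006,0.625,-0.003,0],[0.024,0.006,0.625,-0.003,0]]]' 40
```

```text
time_s: 3.65
eef_pos: [624.2, 87.2, 278.4]
ee_rot: [0.002, 0.691, 0.722, 0.002]
force: [7.1, -1.2, 3.3]
grip_width: 0.157
grip_force: 42.1
```

```bash
python3 -m pendant '[[[0,0,0,-0.015,0],[0,0,0,-0.035,0],[0,0,0,-0.06,0],[0,0,0,-0.085,0],[0,0,0,-0.11,0],[0,0,0,-0.135,0],[0,0,0,-0.16,0],[0,0,0,-0.185,0],[0,0,0,-0.21,0],[0,0,0,-0.235,0],[0,0,0,-0.255,0],[0,0,0,-0.265,0]]]'; python3 -m pendant '[[[0,0,0,-0.015,0],[0,0,0,-0.035,0],[0,0,0,-0.06,0],[0,0,0,-0.085,0],[0,0,0,-0.11,0],[0,0,0,-0.135,0],[0,0,0,-0.16,0],[0,0,0,-0.185,0],[0,0,0,-0.21,0],[0,0,0,-0.235,0],[0,0,0,-0.255,0],[0,0,0,-0.265,0]]]'
python3 - <<'E'
from h import *
M=rot(ctrl.sense()["ee_rot"]);print(np.degrees(np.arctan2(M[1,1],M[0,1])),ctrl.sense()["wrist_torque"],ctrl.sense()["joints"])
E
```

```text
time_s: 4.85
eef_pos: [622.2, 86.3, 278.3]
ee_rot: [0.0, 0.34, 0.941, -0.001]
force: [-8.0, -6.8, 6.0]
grip_width: 0.157
grip_force: 42.6
time_s: 6.05
eef_pos: [621.6, 84.2, 278.3]
ee_rot: [-0.001, -0.069, 0.998, -0.003]
force: [-14.2, -17.0, 6.8]
grip_width: 0.158
grip_force: 42.8
97.88910515330878 [-2.25548634  2.01247895 -0.12052636] [-0.04920952  0.52673528  1.0644529  -0.00633502  1.55244844 -1.75756469]
```

```bash
python3 -m pendant '[[[0,0,0,0,0.5],[0,0,0,0,0.5],[0,0,0,0,0.5],[0,0,-0.1,0,0.5],[0,0,-0.3,0,0.5],[0,0,-0.5,0,0.5],[0,0,-0.65,0,0.5],[0,0,-0.65,0,0.5],[0,0,-0.65,0,0.5]]]'
python3 - <<'E'
from h import *
p,d=ctrl.capture("wrist"); cv2.imwrite("pics/w2.png",p)
print(ctrl.sense()["force"],ctrl.sense()["joints"])
plan([441,165,400],np.radians(97.2))
E
```

```text
time_s: 6.95
eef_pos: [623.0, 88.1, 406.1]
ee_rot: [0.0, -0.069, 0.998, 0.0]
force: [0.2, 0.1, -0.8]
grip_width: 0.499
grip_force: 0.0
[ 0.43177567 -0.56079456 -0.21195267] [-4.55359292e-02  5.46756450e-01  7.13797805e-01  1.09348956e-04
  1.88273583e+00 -1.75538730e+00]
shift [0.8471 0.507  0.0273] spin 0.0043 or -0.9957 j6 -1.755 t 7.0
```

View pics/w2.png

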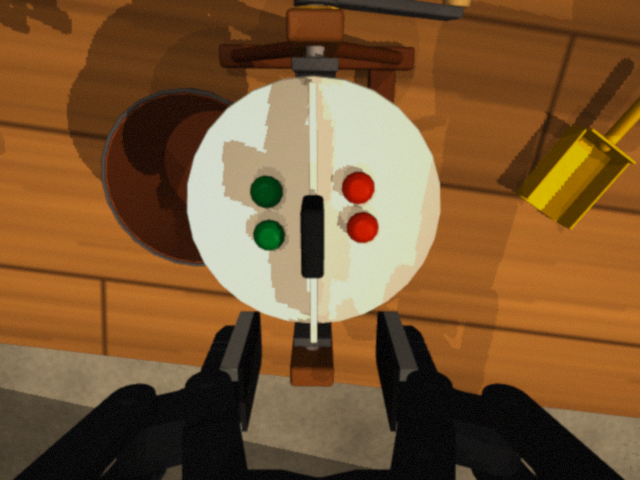

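The dish is lined up with the posts and the greens, at (267,190) and (268,235), face the pail on the left. Next is the crank.

```bash
python3 -m pendant '[[[0.93,0.5,0.1,0.004,0.7],[0.93,0.5,0.1,0.004,0.7],[0.93,0.5,0.1,0.004,0.7],[0.93,0.5,0.1,0.004,0.7],[0.93,0.5,0.1,0.004,0.7],[0.93,0.5,0.1,0.004,0.7],[0.93,0.5,0.1,0.004,0.7],[0.93,0.5,0.1,0.004,0.7]]]'
python3 - <<'E'
from h import *
p,d=ctrl.capture("wrist"); cv2.imwrite("pics/w3.png",p); c=ctrl.get_calibration("wrist")
v,u=np.mgrid[0:480,0:640].reshape(2,-1); Q=c["origin"]+(rot(c["rotation"])@(np.linalg.inv(c["K"])@np.c_[u,v,np.ones(len(u))].T*d[v,u])).T
b=p[v,u].astype(int); k=(Q[:,2]>180)&(Q[:,2]<205)&(b[:,2]-b[:,0]>50)&(b[:,2]>130)&(Q[:,0]<475)
Q=Q[k]; print(len(Q),Q.min(0),Q.max(0),np.median(Q,0)); print(cv2.minAreaRect(Q[:,:2].astype(np.float32)))
plan([424,167,162],np.radians(97.2))
E
```

```text
time_s: 7.8
eef_pos: [426.0, 160.7, 385.6]
ee_rot: [-0.001, -0.063, 0.998, -0.0]
force: [0.2, 0.2, -0.9]
grip_width: 0.702
grip_force: 0.0
2098 [397.81545403 154.19072797 180.6600379 ] [473.14787894 181.78868337 197.81877579] [429.49650979 168.04545211 192.39597633]
((435.15325927734375, 168.7255401611328), (73.40740966796875, 23.737661361694336), 8.057595252990723)
shift [0.0043 0.0326 1.1182] spin -0.0001 or 0.9999 j6 -1.594 t 7.85
```

View pics/w3.png

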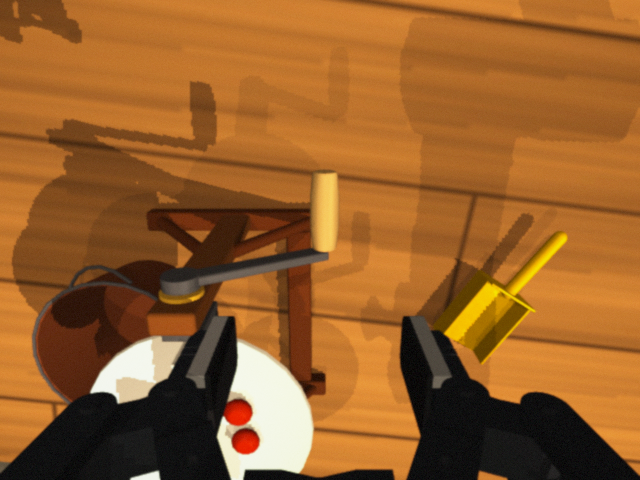

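The wrist view shows the handle upright at (323,210), centred between the fingers. I measure its centre at about (431,168).

```bash
python3 -m pendant '[[[0,0.036,0.2,0,0.7],[0,0.036,0.4,0,0.7],[0,0.036,0.6,0,0.7],[0,0.036,0.8,0,0.7],[0,0.036,0.8,0,0.7]]]'; python3 -m pendant '[[[0,0,0.1,0,0.7],[0,0,0.2,0,0.7],[0,0,0.3,0,0.7],[0,0,0.32,0,0.7],[0,0,0.32,0,0.7],[0,0,0.32,0,0],[0,0,0.32,0,0],[0,0,0.32,0,0],[0,0,0.32,0,0],[0,0,0.32,0,0]]]' 30
python3 - <<'E'
from h import *
s=ctrl.sense();print(s["eef_pos"],s["force"],s["joints"]);M=rot(s["ee_rot"])
# arc: handle offsets for cradle angle th, in tool units (tool x~-frame x, y~frame y, z down)
f=np.radians(7.2);ey=np.array([-np.sin(f),np.cos(f),0]);ez=np.array([0,0,1.])
a0=np.arctan2(-58,105)
for th in np.arange(0,1.11,.05):
    w=120*((np.cos(a0+th)-np.cos(a0))*ey+(np.sin(a0+th)-np.sin(a0))*ez); print(round(th,2),(M.T@w/200).round(3))
E
```

```text
time_s: 8.35
eef_pos: [422.4, 167.7, 222.0]
ee_rot: [-0.005, -0.063, 0.998, -0.0]
force: [-0.5, 0.3, 0.4]
grip_width: 0.699
grip_force: 0.0
time_s: 9.35
eef_pos: [424.6, 167.7, 163.0]
ee_rot: [0.001, -0.063, 0.998, -0.001]
force: [1.3, -5.2, 2.0]
grip_width: 0.271
grip_force: 29.4
[424.61030271 167.74493223 163.03648325] [ 1.32248466 -5.16368454  1.96002866] [ 1.19460626e-01  2.33068951e-01  1.79354782e+00 -1.54663135e-03
  1.11318430e+00 -1.57697571e+00]
0.0 [0. 0. 0.]
0.05 [-0.     0.014 -0.027]
0.1 [-0.     0.026 -0.054]
0.15 [-0.     0.037 -0.082]
0.2 [-0.     0.047 -0.11 ]
0.25 [-0.     0.055 -0.139]
0.3 [-0.     0.062 -0.168]
0.35 [-0.     0.067 -0.198]
0.4 [-0.     0.071 -0.228]
0.45 [-0.001  0.074 -0.257]
0.5 [-0.001  0.074 -0.287]
0.55 [-0.001  0.074 -0.317]
0.6 [-0.001  0.072 -0.347]
0.65 [-0.001  0.068 -0.377]
0.7 [-0.001  0.063 -0.407]
0.75 [-0.001  0.056 -0.436]
0.8 [-0.001  0.048 -0.465]
0.85 [-0.001  0.039 -0.493]
0.9 [-0.001  0.028 -0.521]
0.95 [-0.001  0.016 -0.549]
1.0 [-0.001  0.002 -0.575]
1.05 [-0.001 -0.013 -0.601]
1.1 [-0.001 -0.029 -0.627]
```

```bash
python3 -m pendant '[[[0,0.014,-0.027,0,0],[0,0.026,-0.054,0,0],[0,0.037,-0.082,0,0],[0,0.047,-0.11,0,0],[0,0.055,-0.139,0,0],[0,0.062,-0.168,0,0],[0,0.067,-0.198,0,0],[0,0.071,-0.228,0,0],[0,0.074,-0.257,0,0],[0,0.074,-0.287,0,0]]]'
```

```text
time_s: 10.35
eef_pos: [423.0, 180.2, 220.2]
ee_rot: [0.001, -0.063, 0.998, -0.003]
force: [7.0, -20.1, -3.6]
grip_width: 0.268
grip_force: 29.9
```

```bash
python3 -m pendant '[[[0,-0.01,-0.03,0,0],[0,-0.012,-0.06,0,0],[0,-0.016,-0.09,0,0],[0,-0.021,-0.12,0,0],[0,-0.028,-0.149,0,0],[0,-0.036,-0.178,0,0],[0,-0.045,-0.206,0,0],[0,-0.056,-0.234,0,0],[0,-0.068,-0.262,0,0],[0,-0.082,-0.288,0,0],[0,-0.095,-0.31,0,0],[0,-0.095,-0.31,0,0]]]'
python3 - <<'E'
from h import *
p,d=ctrl.capture("side"); cv2.imwrite("pics/s2.png",p)
E
```

```text
time_s: 11.55
eef_pos: [425.3, 161.4, 281.0]
ee_rot: [0.0, -0.062, 0.998, -0.003]
force: [9.1, -14.6, -13.0]
grip_width: 0.27
grip_force: 30.1
```

View pics/s2.png

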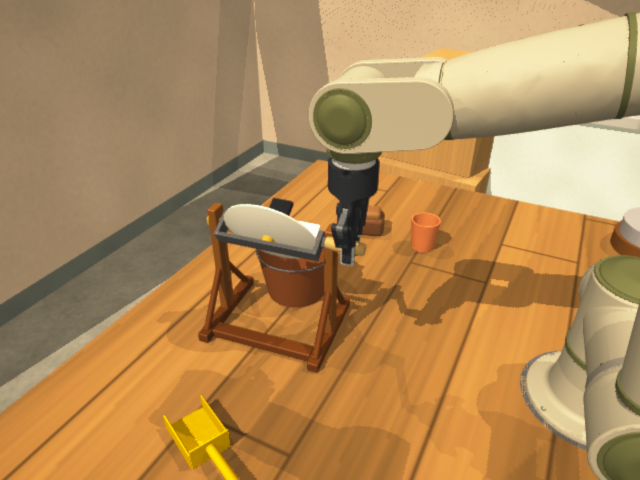

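The side view shows the dish tipped steeply toward the pail, at about 1.03 rad. I'll press it closer to the stop, hold, and look for the greens from above.

```bash
python3 -m pendant '[[[0,-0.01,-0.015,0,0],[0,-0.01,-0.015,0,0],[0,-0.01,-0.015,0,0],[0,-0.01,-0.015,0,0],[0,-0.01,-0.015,0,0],[0,-0.01,-0.015,0,0]]]'
python3 - <<'E'
from h import *
p,d=ctrl.capture("top"); cv2.imwrite("pics/t2.png",cv2.resize(p[140:320,220:400],(600,600),interpolation=2)); print(p.shape)
E
```

```text
time_s: 12.2
eef_pos: [425.5, 159.8, 283.5]
ee_rot: [-0.0, -0.062, 0.998, -0.003]
force: [9.3, -15.3, -13.3]
grip_width: 0.271
grip_force: 30.1
(480, 640, 3)
```

View pics/t2.png

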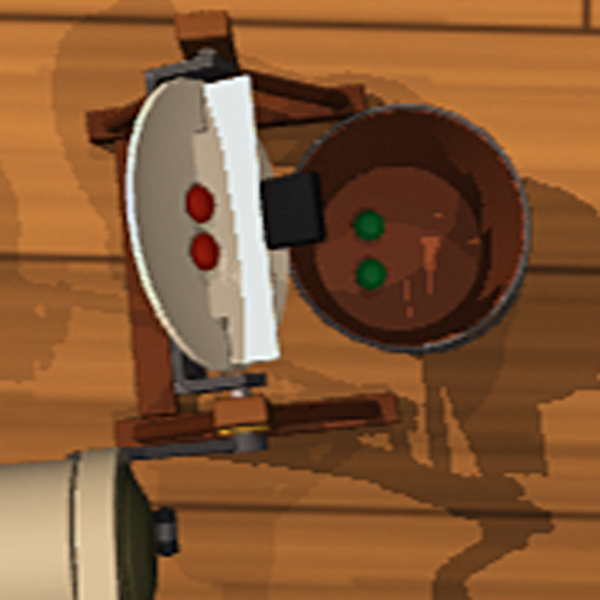

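Both greens lie in the pail at crop (370,225) and (370,272), and the reds sit behind the divider. Lowering it again.

```bash
python3 -m pendant '[[[0,0.01,0.018,0,0],[0,0.021,0.037,0,0],[0,0.036,0.063,0,0],[0,0.049,0.091,0,0],[0,0.06,0.119,0,0],[0,0.069,0.147,0,0],[0,0.077,0.176,0,0],[0,0.084,0.205,0,0],[0,0.089,0.235,0,0],[0,0.093,0.265,0,0],[0,0.095,0.295,0,0],[0,0.095,0.325,0,0]]]'; python3 -m pendant '[[[0,0,0.03,0,0],[0,-0.003,0.059,0,0],[0,-0.007,0.089,0,0],[0,-0.012,0.119,0,0],[0,-0.019,0.148,0,0],[0,-0.027,0.177,0,0],[0,-0.036,0.205,0,0],[0,-0.046,0.233,0,0],[0,-0.056,0.258,0,0],[0,-0.064,0.275,0,0],[0,-0.066,0.285,0,0],[0,-0.066,0.287,0,0]]]'
```

```text
time_s: 13.45
eef_pos: [423.0, 179.9, 219.8]
ee_rot: [0.001, -0.063, 0.998, -0.001]
force: [2.9, -7.5, -2.5]
grip_width: 0.27
grip_force: 30.7
time_s: 14.65
eef_pos: [424.6, 167.5, 162.5]
ee_rot: [0.001, -0.063, 0.998, -0.0]
force: [4.2, -5.0, 1.7]
grip_width: 0.265
grip_force: 31.0
```

Level again at z=162.5. Next I release, wait and go straight up.

```bash
python3 -m pendant '[[[0,0,0,0,0.7],[0,0,0,0,0.7],[0,0,0,0,0.7],[0,0,0,0,0.7],[0,0,0,0,0.7],[0,0,-0.1,0,0.7],[0,0,-0.3,0,0.7],[0,0,-0.5,0,0.7],[0,0,-0.7,0,0.7],[0,0,-0.9,0,0.7],[0,0,-0.9,0,0.7],[0,0,-0.9,0,0.7]]]'
python3 - <<'E'
from h import *
p,d=ctrl.capture("top"); s,_=ctrl.capture("side")
a=cv2.resize(p[100:340,130:400],(430,382)); b=cv2.resize(s[180:360,180:390],(370,317)); o=np.zeros((382,800,3),np.uint8); o[:,:430]=a; o[:317,430:]=b; cv2.imwrite("pics/f.png",o); print(ctrl.sense()["force"])
E
```

```text
time_s: 15.85
eef_pos: [423.9, 168.0, 342.2]
ee_rot: [0.0, -0.063, 0.998, 0.0]
force: [-0.0, -0.4, -0.5]
grip_width: 0.698
grip_force: 0.0
[ 0.06292859 -0.41130858 -0.72487612]
```

View pics/f.png

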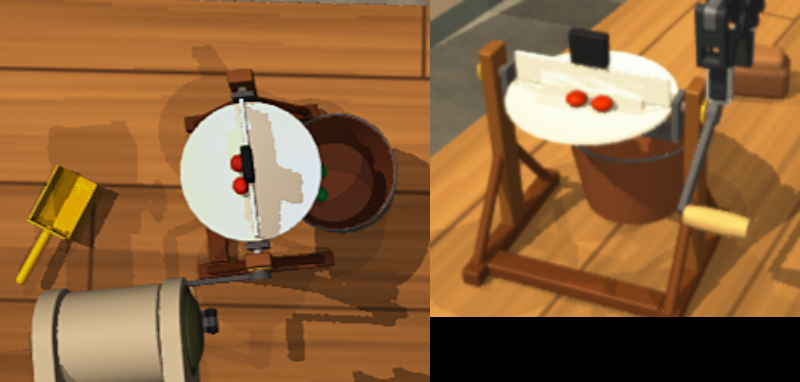

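The dish is level with the reds in it at (238,162) and (240,185), the greens are in the pail at (321,172) and (322,195), and the gripper is clear. Handing in.

```bash
python3 -c "
from rig import ctrl
print(ctrl.finish_job())"
```

```text
the job is handed in; nothing more can be done
None
```

I handed the job in at about 16 s: the final pictures show both green pebbles in the pail, both red ones in the dish, the cradle level and the gripper clear, but no verdict came back.

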